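Put the rattle ball away in the tip-out bedside box

TASK

Put the wooden rattle ball away for the night: pull the bedside box's tip-out front all the way down, lay the ball in the V-shaped groove behind it so that it has settled there before you let go of it, then push the front back up until it is fully shut with the ball inside. Leave the rabbit, the sippy cup and the pacifier clip standing or lying where they are.

Things in the scene. Friction and masses are not known exactly. Their poses are not given: they have to be found in the camera images.
- tipfront (a joint): Angle of the box's tip-out front, a bottom-hinged wooden panel: 0 is fully shut (upright), growing as its top leans out towards the robot, to a stop at 0.85 rad (fully down). Stiff friction hinge: it stays at whatever angle it is left; moving it takes about 2 to 4 N at the tab. It may start slightly ajar.
- bedbox: Wooden bedside box, fixed, 220 mm wide (y), 130 mm deep, closed flat top 154 mm above the table. Origin on the table below the hinge line, in the middle of the front's width; y along the hinge, z up, -x out of the front (the side to which the front tips, roughly towards the robot); the box reaches from 0 to 130 mm in x.
- hinge (a point): Middle of the front's hinge line, 20 mm above the table, axes of the box. The front panel is 12 mm thick, on the -x side of this line with its inner face through it, 220 mm wide and level with the box top (134 mm above this line) when shut.
- tab_top (a point): Middle of the top edge of the front's tab, half-way through its 12 mm thickness. The tab is 80 mm wide, in the middle of the panel; its top is 189 mm from the hinge line, 55 mm above the box top when shut. It can be pinched, hooked from behind, or pushed from in front. Axes move with the front: y along the hinge, z up the panel, -x out of its outer face.
- groove_seat (a point): Where the ball's centre lies when seated in the middle of the groove, 23 mm behind the panel's inner face, 93 mm up it from the hinge line; moves with the front, axes as tab_top. With the front fully down it is 55 mm out in front of the hinge line, 98 mm above the table: the ball can be lowered in straight from above with the fingers at its two sides along y.
- groove_bottom (a point): Bottom line of the groove, at its middle, 60 mm up the panel from the hinge line. The groove is part of the tip-out front: a V of 70 degrees along y, open at the top, between the panel's inner face and a plank 58 mm deep, 190 mm wide fixed to it that rises 20 degrees away from it (front shut); 178 mm free length between end cheeks 34 mm high. It keeps the ball as the front is shut. Axes as tab_top.
- ball_center (a point): Centre of the wooden rattle ball, a smooth plain dark wooden sphere of 46 mm diameter, about 60 g. It starts resting loose on the rim of the stacking cup like an egg in an egg cup, centre 77 mm above the table.
- ball: The same ball; origin at its centre.
- stackcup: Small plastic stacking cup, open top, 60 mm high, rim 38 mm outer and 32 mm inner diameter, loose, 60 g; origin at the centre of its underside. It may be shifted.
- sippy: Bystander: stainless steel sippy cup with white lid and spout, 68 mm diameter, 118 mm high, two side handles 116 mm across (its y axis); origin at the centre of its underside.
- rabbit: Bystander: white ceramic rabbit figurine, 62 mm across, 115 mm high; origin at the centre of its underside.
- clip: Bystander: grey plastic pacifier clip lying flat, 70 x 24 x 17 mm; origin at its underside.

How it is judged:
By the outcome, as a careful person would: the job done as asked, in the order asked, and still so for the second after the job is handed in, with the robot touching nothing.
It also fails if it takes over 67 s, if anything falls off the work surface, if the arm or the gripper's body presses on something with over 40 N, if the wrist force passes 120 N, or if a joint passes its speed limit or range.

ROBOT

A 6-joint arm with a two-finger parallel gripper is mounted at the origin on the work surface. World frame = base frame: x ahead of the robot, y to its left, z up, the work surface at z = 0. Lengths are in mm, angles in rad, forces in N, time in s.
With the tool pointing down it reaches from about 350 to 875 mm from the base axis. Payload 4.2 kg.
Tool frame: the origin (TCP) lies at the very end of the fingers, on their centre line; the grasp point (between the pads) lies 19 mm behind it; z points along the fingers, y is the line along which they close (so a half turn about z gives the same grasp; the last joint's range is limited). The gripper opens to 85 mm and grips with 20 to 120 N. Pads are 22 mm wide; open, the fingers measure 114 mm over their backs; the gripper's body (76 mm by 85 mm) begins 54 mm behind the grasp point. The pads swing forward as they close: fully open they stand 13 mm farther back than shut.
Start: joints at [-0.877, 0.385, 0.008, 0, -1.194, -0.259], TCP at [263.28, -566.818, 231.312] pointing down, gripper open.
Joint ranges: [-3.14, 3.14], [-1.21, 2.06], [-1.07, 1.41], [-3.16, 2.05], [-2.99, -0.16], [-3.1, 3.1]. Speed limits (rad/s): [2.79, 2.79, 3.14, 3.14, 3.14, 3.14].

INTERFACE

Orientations are given as a unit quaternion [x, y, z, w].
In Python, from bench import arm gives the robot as it stands.
- The arm moves only by the tool servo_tool, never from a script. Its argument "rows" is a list that holds one entry, the list of rows, each a list of 7 numbers: the finger opening in mm, from 0 to 85.4, then the shift along the tool's x, y, z in mm, then the turn, a rotation vector about the tool's x, y, z in rad. A call has 1 to 10 rows; each row is the pose to reach, as a shift and turn from the pose commanded when the call began, along the tool's axes at that moment; what a row does not reach only later rows make up. A row lasts 1/8 s, in which the tool goes at most 62.5 mm and 10.7 degrees, less where a joint would pass 70% of its speed; a pose out of reach is approached as far as the arm can. A call with a gripper value outside its range is refused whole. The fingers move at their own pace and stop on an object; the grip force is fixed at half the most. Time passes only in rows, so rows that repeat a pose let the fingers close. It gives the time, the measured TCP pose, the force, the opening and the grip force at its end, in the units of the state.
- arm.read_state(): the state, without advancing time (a new reading comes with each control period).
- arm.get_image(name): name is "scene" or "top"; returns the picture (480x640x3 uint8, red, green, blue); there is no depth.
- arm.camera_params(name): a dict with "intrinsics" (3x3 intrinsics, pixels), "R" (3x3) and "t" (3): a world point X has camera coordinates R X + t. Camera axes: x right, y down, z forward; pixel columns grow to the right and rows downward; lengths in mm; the calibration is good to about 2 mm. A picture is of the moment at which its call begins. camera_params takes no time and is no camera call.
- arm.job_done(): hands the job in; it is judged then, once.
The state is a dict: "clock": time; "joints": joint angles; "joint_vel": joint speeds; "joint_efforts": joint torques, N m; "position": TCP position; "ee_rot": TCP orientation; "contact_force": force on the tool from outside, world axes, zero at the start; "wrist_torque": the same for the moment, N m; "gripper_width": finger opening in mm; "grasp_force": force on a finger pad.
Only numpy, scipy, OpenCV 4.12 (cv2) and the standard library are available. Lean on these libraries where they do the work, as an engineer would, in place of code of your own. Each camera call takes 0.05 s, during which the arm holds its last target. There are 200 camera calls.

## Working session

There is one attempt and no reset: what is moved stays moved. The work goes in short steps, Python scripts to look and compute and a tool call to move; the robot and the scene stay as the last step left them, time stands still between calls to the robot, and variables do not carry over. Pictures are saved under pics/ and viewed, at most 10 in all, crops included, and the job is handed in when it is done.

Besides the shell and the picture viewer there is one more tool, called after "Request:" as name(argument=value, ...) on one line, values as JSON. servo_tool: Moves the arm, as the interface text tells. Its arguments: {"type":"object","properties":{"rows":{"type":"array"}},"required":["rows"]}

```bash
mkdir -p pics
python3 - <<'E'
from bench import arm
import cv2
for n in("scene","top"):
    im=arm.get_image(n); cv2.imwrite(f"pics/{n}0.png",im[...,::-1])
    p=arm.camera_params(n); print(n,p["intrinsics"],p["R"],p["t"])
s=arm.read_state();print(s)
E
```

```text
scene [[501.94614809   0.         319.03868459]
 [  0.         501.94614809 230.38372673]
 [  0.           0.           1.        ]] [[ 0.93086685 -0.36528742 -0.00721178]
 [-0.34414275 -0.87001346 -0.35304723]
 [ 0.12268936  0.33112185 -0.93557771]] [-556.41144683  256.26213876 1031.6676644 ]
top [[614.29570167   0.         312.94169453]
 [  0.         614.29570167 248.7357359 ]
 [  0.           0.           1.        ]] [[ 0.03863408 -0.99923456  0.00614095]
 [-0.97873177 -0.03907902 -0.20138756]
 [ 0.20147339  0.00177008 -0.97949239]] [ -20.13767379  591.96837429 1182.1575422 ]
{'clock': 0.1, 'joints': array([-8.77375497e-01,  3.85510633e-01,  6.75942731e-03, -4.32788756e-04,
       -1.19401860e+00, -2.58618182e-01]), 'joint_vel': array([ 0.0001465 , -0.00276589,  0.0041978 ,  0.00137537, -0.0009306 ,
       -0.0007808 ]), 'joint_efforts': array([-3.56621358e-04, -3.93318987e+01,  1.88929152e+01,  4.19805184e+00,
       -2.62253314e-03, -4.84345321e-06]), 'position': array([ 263.07228358, -566.35733257,  230.31141331]), 'ee_rot': array([-2.15614801e-01,  9.76477979e-01,  9.69208096e-04, -2.73391957e-04]), 'contact_force': array([-0.7599011 ,  0.42119446,  0.49644707]), 'wrist_torque': array([0.01920581, 0.0074255 , 0.01566807]), 'grasp_force': 0.0, 'gripper_width': 85.63994547171625}
```

View pics/scene0.png

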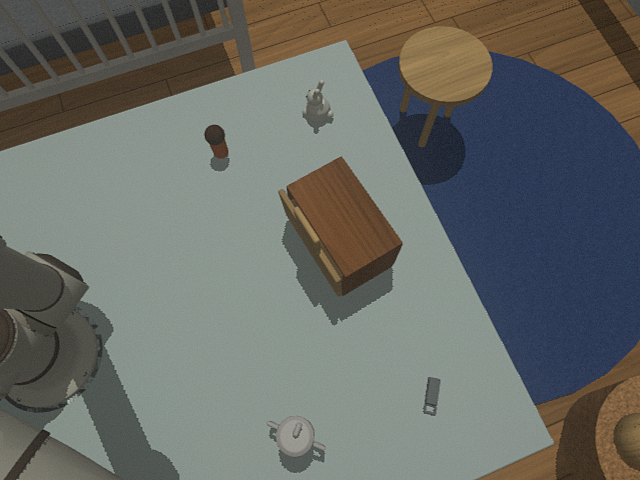

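View pics/top0.png

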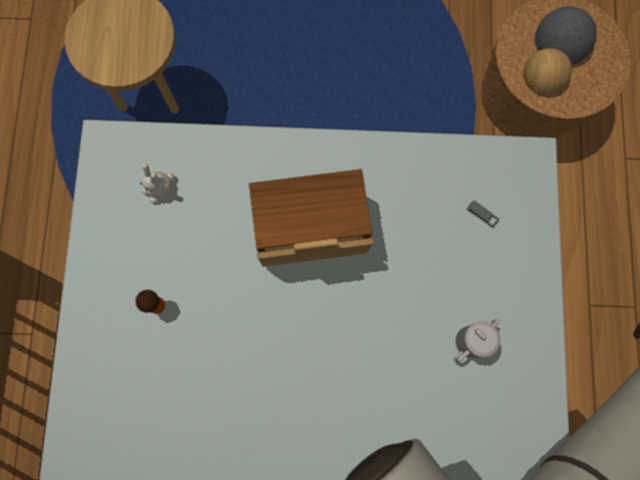

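The scene view shows the ball at (215,133) on the orange cup, the box top with corners near (342,157), (402,242), (343,290) and (288,187), and the front slightly ajar on its left. The top view shows the ball at (149,301), the box top at (250,183), (362,171), (371,235) and (257,248), the rabbit at (157,184), the sippy cup at (482,340) and the clip at (483,213). I'll measure the ball and the box next.

```bash
cat > h.py <<'E'
import numpy as np, cv2
from bench import arm
def cam(n):
    p=arm.camera_params(n); return [np.array(p[k]) for k in("intrinsics","R","t")]
def plane(n,uv,z):
    K,R,t=cam(n); d=R.T@np.linalg.solve(K,[*uv,1]); c=-R.T@t
    return c+d*(z-c[2])/d[2]
def tri(a,b):
    P=[]
    for n in("scene","top"):
        K,R,t=cam(n); P.append(K@np.c_[R,t])
    X=cv2.triangulatePoints(P[0],P[1],np.array(a,float).reshape(2,1),np.array(b,float).reshape(2,1)).ravel()
    return X[:3]/X[3]
def proj(n,X):
    K,R,t=cam(n); q=K@(R@np.array(X)+t); return q[:2]/q[2]
E
python3 - <<'E'
from h import *
ims={n:cv2.imread(f"pics/{n}0.png") for n in("scene","top")}
r={}
for n,(u,v) in {"scene":(215,133),"top":(149,301)}.items():
    im=ims[n].astype(int); m=(im.max(2)<110)&(im[...,2]<95)
    w=np.zeros_like(m); w[v-16:v+16,u-16:u+16]=1
    c=max(cv2.findContours((m&w).astype(np.uint8),0,1)[0],key=cv2.contourArea)
    r[n]=cv2.minEnclosingCircle(c); print(n,r[n])
    hsv=cv2.cvtColor(ims[n],cv2.COLOR_BGR2HSV)
print("ball",tri(r["scene"][0],r["top"][0]),[plane(n,r[n][0],77) for n in r])
# box top
for n,c in {"scene":(345,220),"top":(310,210)}.items():
    im=cv2.GaussianBlur(ims[n],(3,3),0); hsv=cv2.cvtColor(im,cv2.COLOR_BGR2HSV)
    f=hsv[c[1]-8:c[1]+8,c[0]-8:c[0]+8].reshape(-1,3); print(n,f.mean(0),f.std(0))
crop=lambda n,x,y:cv2.resize(ims[n][y:y+130,x:x+150],None,fx=4,fy=4,interpolation=2)
a=crop("scene",262,165);b=crop("top",240,160)
cv2.imwrite("pics/c.png",cv2.resize(np.hstack([a,b]),(800,347)))
cv2.imwrite("pics/b.png",b);cv2.imwrite("pics/a.png",a)
E
```

```text
scene ((216.743896484375, 137.743896484375), 14.50442123413086)
top ((150.9375, 304.9375), 17.117570877075195)
ball [469.72696946 320.45030971  62.05626852] [array([475.63250528, 313.10663372,  77.        ]), array([464.15419755, 315.19019626,  77.        ])]
scene [ 13.671875 140.65625  107.4375  ] [0.47777765 2.75974835 3.9661655 ]
top [ 13.296875   172.98828125 113.890625  ] [0.45688098 1.48556182 4.72068979]
```

View pics/b.png

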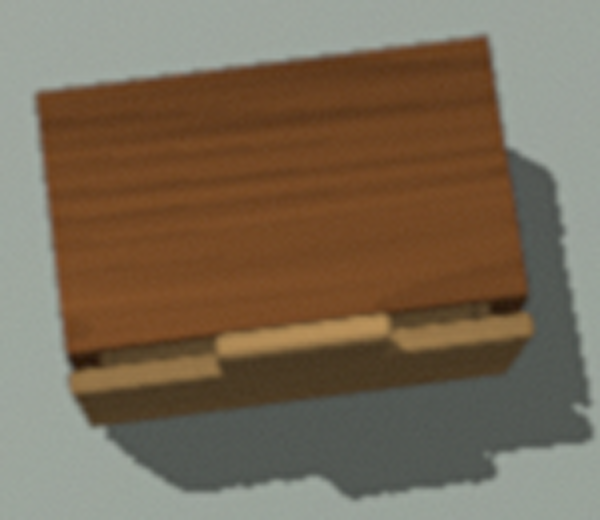

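View pics/a.png

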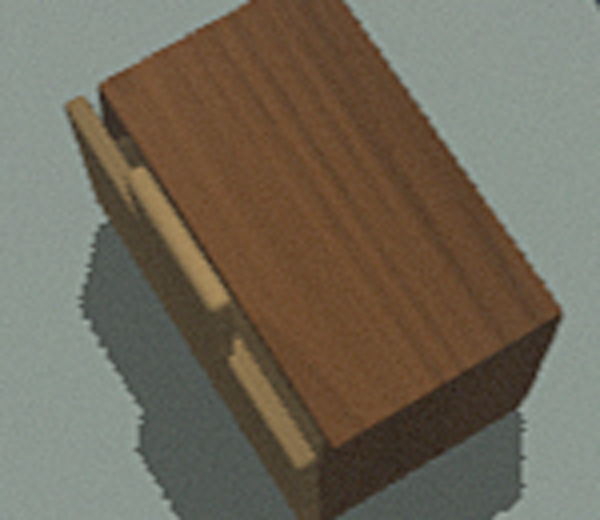

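The crops show the box-top corners clearly (top crop: (38,92), (488,37), (526,298), (70,355)). The tab top centre is at (303,337) in the top crop and (180,237) in the scene crop.

Run:
```python
from h import *
T=lambda x,y:(x/4+240-.4,y/4+160-.4); S=lambda x,y:(x/4+262-.4,y/4+165-.4)
c=[plane("top",T(*p),154) for p in[(38,92),(488,37),(526,298),(70,355)]]
d=[plane("scene",S(*p),154) for p in[(560,315),(335,447),(100,90)]]
for p in c+d: print(p.round(1))
print([np.linalg.norm(c[i]-c[(i+1)%4]).round(1) for i in range(4)],np.linalg.norm(d[0]-d[1]),np.linalg.norm(d[1]-d[2]))
print("tab",tri(S(180,237),T(303,337)))
# ball: dark, low red
for n,(u,v) in {"scene":(215,133),"top":(149,301)}.items():
    im=cv2.imread(f"pics/{n}0.png"); h=cv2.cvtColor(im,cv2.COLOR_BGR2HSV).astype(int)
    w=h[v-18:v+18,u-18:u+18]; rgb=im[v-18:v+18,u-18:u+18]
    m=((w[...,1]>70)&(rgb[...,2]<85)).astype(np.uint8)
    m=cv2.morphologyEx(m,cv2.MORPH_OPEN,np.ones((5,5)))
    cc=max(cv2.findContours(m,0,1)[0],key=cv2.contourArea); q=cv2.minEnclosingCircle(cc); print(n,q[0][0]+u-18,q[0][1]+v-18,q[1],"area r",(m.sum()/np.pi)**.5)
    r=(q[0][0]+u-18,q[0][1]+v-18); print(plane(n,r,77))
    globals()[n]=r
print(tri(scene,top))
```

```text
[696.9 129.6 154. ]
[733.1 -84.3 154. ]
[ 605.4 -105.1  154. ]
[569.6 107.1 154. ]
[732.9 -86.  154. ]
[ 609.3 -106.5  154. ]
[571.1 104.5 154. ]
[np.float64(217.0), np.float64(129.4), np.float64(215.1), np.float64(129.3)] 125.2388593778764 214.50725919846346
tab [573.47715152  -0.87806317 200.38476137]Traceback (most recent call last):
  File "<stdin>", line 14, in <module>
ValueError: max() iterable argument is empty
```

Run:
```python
from h import *
T=lambda x,y:(x/4+240-.4,y/4+160-.4); S=lambda x,y:(x/4+262-.4,y/4+165-.4)
O=np.array([588.5,0]);a=.168;ex=np.array([np.cos(a),np.sin(a)]);ey=np.array([-ex[1],ex[0]])
for q in(plane("top",T(303,337),208),plane("scene",S(180,237),208)):
    d=q[:2]-O; print("tab box xy",d@ex,d@ey)
R={}
for n,(u,v) in {"scene":(215,133),"top":(149,301)}.items():
    im=cv2.imread(f"pics/{n}0.png"); w=im[v-18:v+18,u-18:u+18].astype(int)
    print(im[v,u-6:u+18:3].tolist())
    m=((w[...,2]-w[...,0]>8)&(w[...,2]<120)|(w.max(2)<45)).astype(np.uint8)
    pts=np.argwhere(m); cc=max(cv2.findContours(m,0,1)[0],key=cv2.contourArea)
    print("\n".join("".join(".#"[x] for x in r) for r in m))
```

```text
tab box xy -17.47287968329961 1.858416979372303
tab box xy -14.931956400027945 -0.8283612917202329
[[44, 52, 60], [40, 48, 56], [49, 57, 66], [37, 51, 56], [49, 54, 59], [86, 91, 90], [141, 149, 139], [146, 152, 144]]
....................................
....................................
....................................
....................................
....................................
....................................
....................................
....................................
....................................
....................................
.............########...............
...........############.............
...........#############............
..........###############...........
.........#################..........
.........#################..........
........###################.........
........###################.........
........###################.........
........###################.........
........###############.###.........
........###############.###.........
........##############.##.#.........
..........####..####....###....
[... 1191 characters left out ...]
...############################...
.....#############################..
.....##############################.
.....##############################.
.....##############################.
.....##############################.
......#############################.
.......############################.
.......###########################..
........##########################..
..........#######################...
.............####################...
...................#############....
.......................#######......
....................................
....................................
....................................
....................................
....................................
```

Run:
```python
from h import *
a,b=(214,134.3),(146.5,300.6)
print(plane("scene",a,77),plane("top",b,77),tri(a,b))
s=plane("top",(482,340),100);print("sippy",s)
O=np.array([588.5,0]);t=.168;ex=np.array([np.cos(t),np.sin(t)])
p=O-55*ex;print("seat",p)
from scipy.spatial.transform import Rotation as Ro
s=arm.read_state(); R=Ro.from_quat(s["ee_rot"]).as_matrix().round(3); print(R)
# hook start: box x=+12? tip target
for bx,z in((25,260),(30,260)):
    g=np.r_[O+bx*ex,z]; print(g,R.T@(g-s["position"]))
```

```text
[472.55343293 323.87134542  77.        ] [472.29718314 324.63537686  77.        ] [472.52272036 325.17140509  75.02697929]
sippy [ 419.90193412 -325.05516251  100.        ]
seat [534.27433619  -9.19659634]
[[-0.907 -0.421 -0.001]
 [-0.421  0.907  0.002]
 [ 0.     0.002 -1.   ]]
[613.14802901   4.18027106 260.        ] [-557.71503223  370.15509484  -28.89758723]
[618.07763481   5.01632527 260.        ] [-562.53816351  368.83803197  -28.90084473]
```

Request:
servo_tool(rows=[[[0,-60,40,-28,0,0,0.03],[0,-120,79,-28,0,0,0.06],[0,-180,118,-28,0,0,0.09],[0,-240,158,-28,0,0,0.12],[0,-300,198,-28,0,0,0.15],[0,-360,238,-28,0,0,0.18],[0,-420,278,-28,0,0,0.21],[0,-480,318,-28,0,0,0.24],[0,-530,350,-28,0,0,0.267],[0,-558,370,-28,0,0,0.267]]])

```text
clock: 1.35
position: [588.8, -36.1, 259.0]
ee_rot: [-0.084, 0.996, -0.0, -0.0]
contact_force: [0.5, -0.1, -0.2]
gripper_width: -0.3
grasp_force: 0.0
```

Request:
servo_tool(rows=[[[0,0,0,0,0,0,0],[0,0,0,0,0,0,0]]])

```text
clock: 1.6
position: [587.8, -37.9, 258.6]
ee_rot: [-0.084, 0.996, -0.0, -0.001]
contact_force: [-0.1, -0.4, 0.1]
gripper_width: -0.0
grasp_force: 0.0
```

```bash
cat >> h.py <<'E'
from scipy.spatial.transform import Rotation as Ro
O=np.array([588.5,0]);_t=.168;ex=np.array([np.cos(_t),np.sin(_t)]);ey=np.array([-ex[1],ex[0]])
def st():
    s=arm.read_state(); d=s["position"][:2]-O
    print("t",s["clock"],"box xyz",(d@ex).round(1),(d@ey).round(1),s["position"][2].round(1),"rot",s["ee_rot"].round(3),"F box",[float(round(v,1)) for v in(s["contact_force"][:2]@ex,s["contact_force"][:2]@ey,s["contact_force"][2])])
E
python3 -c "
from h import *
st()"
```

```text
t 1.6 box xyz -7.0 -37.2 258.6 rot [-0.084  0.996 -0.    -0.001] F box [-0.2, -0.3, 0.1]
```

Request:
servo_tool(rows=[[[0,-25,37,0,0,0,0],[0,-25,37,0,0,0,0],[0,-25,37,20,0,0,0],[0,-25,37,55,0,0,0],[0,-25,37,86,0,0,0],[0,-25,37,88,0,0,0],[0,-25,37,88,0,0,0],[0,-15,37,88,0,0,0],[0,-5,37,88,0,0,0],[0,0,37,88,0,0,0]]])

```text
clock: 2.85
position: [582.1, -1.5, 172.3]
ee_rot: [-0.084, 0.996, 0.0, 0.001]
contact_force: [1.5, -0.6, -0.9]
gripper_width: 0.2
grasp_force: 1.1
```

Request:
servo_tool(rows=[[[0,10,0,2,0,0,0],[0,20,0,4,0,0,0],[0,30,0,7,0,0,0],[0,41,0,11,0,0,0],[0,51,0,16,0,0,0],[0,61,0,22,0,0,0],[0,71,0,28,0,0,0],[0,80,0,35,0,0,0],[0,86,0,40,0,0,0],[0,90,0,44,0,0,0]]])

```text
clock: 4.1
position: [492.6, -16.7, 126.9]
ee_rot: [-0.084, 0.996, -0.0, -0.001]
contact_force: [0.0, 0.1, 0.8]
gripper_width: -0.0
grasp_force: 0.5
```

```bash
python3 -c "
from h import *
st()"
```

```text
t 4.1 box xyz -97.3 -0.5 126.9 rot [-0.084  0.996 -0.    -0.001] F box [0.0, 0.1, 0.8]
```

Request:
servo_tool(rows=[[[0,3,0,3,0,0,0],[0,6,0,6,0,0,0],[0,9,0,9,0,0,0],[0,11,0,11,0,0,0]]])

```text
clock: 4.6
position: [486.1, -17.9, 119.3]
ee_rot: [-0.085, 0.996, -0.0, 0.004]
contact_force: [1.1, 1.2, 17.9]
gripper_width: 0.0
grasp_force: 7.1
```

Run:
```python
from h import *
st()
im=arm.get_image("scene");cv2.imwrite("pics/s1.png",im[130:330,200:440,::-1].repeat(3,0).repeat(3,1)[:600])
```

```text
t 4.6 box xyz -104.0 -0.5 119.3 rot [-0.085  0.996 -0.     0.004] F box [1.3, 1.0, 17.9]
```

View pics/s1.png

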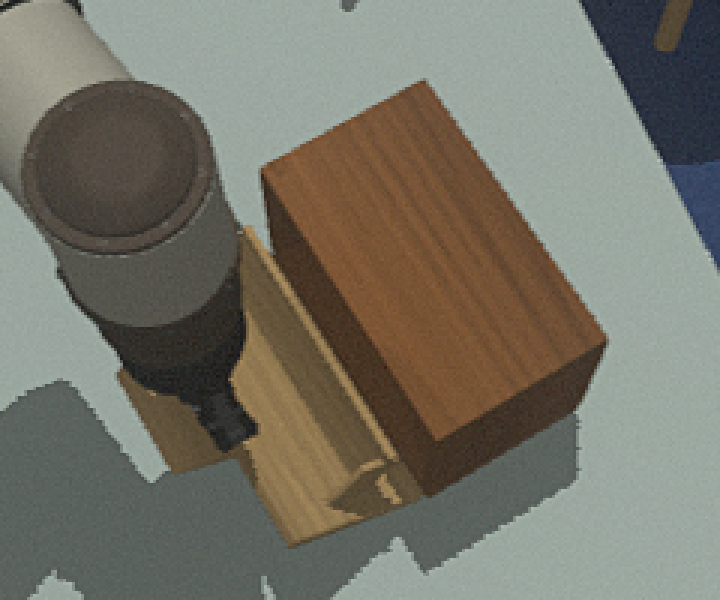

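The front is down on its stop (18 N reaction), with the plank and groove visible at about (320,380) in the crop. Next I move above the ball.

Request:
servo_tool(rows=[[[0,-8,0,-30,0,0,0],[0,-12,0,-75,0,0,0],[40,-20,45,-90,0,0,0],[85,-26,95,-90,0,0,0],[85,-32,145,-90,0,0,0],[85,-38,195,-90,0,0,0],[85,-44,245,-90,0,0,0],[85,-44,295,-90,0,0,0],[85,-44,330,-90,0,0,0],[85,-44,340,-90,0,0,0]]])

```text
clock: 5.9
position: [468.2, 325.6, 205.5]
ee_rot: [-0.085, 0.996, -0.0, -0.001]
contact_force: [-0.2, -0.6, 0.1]
gripper_width: 84.9
grasp_force: 0.0
```

Request:
servo_tool(rows=[[[85,0,0,0,0,0,0],[85,0,0,0,0,0,0]]])

```text
clock: 6.15
position: [469.1, 322.9, 206.2]
ee_rot: [-0.083, 0.997, -0.0, -0.0]
contact_force: [-0.0, -1.0, -0.1]
gripper_width: 84.9
grasp_force: 0.0
```

```bash
python3 -c "
from h import *
st()
s=arm.read_state();R=Ro.from_quat(s['ee_rot']).as_matrix();print(R.T@(np.array([472.4,324.3,57])-s['position']),R.round(3),s['contact_force'])"
```

```text
t 6.15 box xyz -63.8 338.4 206.2 rot [-0.083  0.997 -0.    -0.   ] F box [-0.2, -1.0, -0.1]
[ -3.62685269   0.86374007 149.20048636] [[-0.986 -0.166 -0.001]
 [-0.166  0.986 -0.001]
 [ 0.001 -0.    -1.   ]] [-0.00630418 -1.00785574 -0.05669112]
```

Request:
servo_tool(rows=[[[85,-4,1,40,0,0,0],[85,-4,1,80,0,0,0],[85,-4,1,115,0,0,0],[85,-4,1,140,0,0,0],[85,-4,1,149,0,0,0],[85,-4,1,149,0,0,0],[60,-4,1,149,0,0,0],[52,-4,1,149,0,0,0],[49,-4,1,149,0,0,0],[49,-4,1,149,0,0,0]]])

```text
clock: 7.4
position: [472.9, 325.9, 57.7]
ee_rot: [-0.084, 0.996, 0.0, 0.0]
contact_force: [-0.7, -0.1, 0.4]
gripper_width: 49.0
grasp_force: 0.2
```

Run:
```python
from h import *
st()
A=arm.get_image("scene")[70:200,140:280,::-1];B=arm.get_image("top")[240:370,90:230,::-1]
cv2.imwrite("pics/g.png",cv2.resize(np.hstack([A,B]),None,fx=2.8,fy=2.8,interpolation=2))
```

```text
t 7.4 box xyz -59.5 340.6 57.7 rot [-0.084  0.996  0.     0.   ] F box [-0.7, 0.0, 0.4]
```

View pics/g.png

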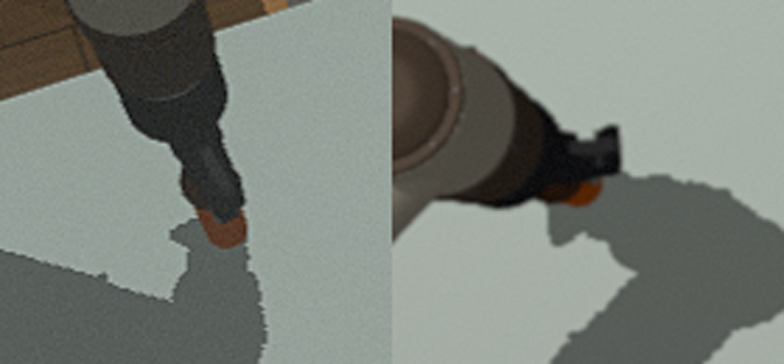

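The fingers straddle the ball, and the cup is still upright below it at about (225,230) in the left half. Close and lift.

Request:
servo_tool(rows=[[[40,0,0,0,0,0,0],[40,0,0,0,0,0,0],[40,0,0,0,0,0,0],[40,0,0,0,0,0,0],[40,0,0,-10,0,0,0],[40,0,0,-30,0,0,0],[40,0,0,-70,0,0,0],[40,0,0,-110,0,0,0],[40,0,0,-140,0,0,0],[40,0,0,-140,0,0,0]]])

```text
clock: 8.75
position: [473.7, 326.8, 200.1]
ee_rot: [-0.084, 0.996, 0.002, 0.002]
contact_force: [-0.5, 0.1, -1.7]
gripper_width: 43.3
grasp_force: 61.1
```

Run:
```python
from h import *
st();s=arm.read_state();print(s["gripper_width"],s["grasp_force"])
A=arm.get_image("scene")[50:200,140:280,::-1];B=arm.get_image("top")[230:380,90:230,::-1]
cv2.imwrite("pics/g2.png",cv2.resize(np.hstack([A,B]),None,fx=2.8,fy=2.8,interpolation=2))
```

```text
t 8.75 box xyz -58.6 341.4 200.1 rot [-0.084  0.996  0.002  0.002] F box [-0.4, 0.2, -1.7]
43.30418732920337 61.0682737827301
```

View pics/g2.png

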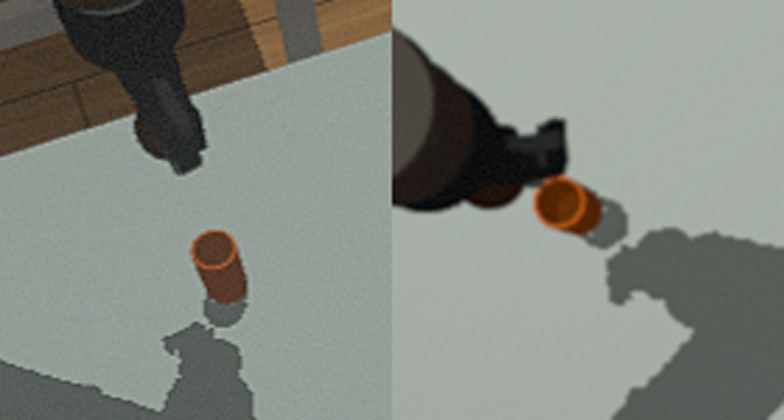

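The ball is held and the cup still stands. The ball sits a little off-centre in the pads: its edge shows at (135,135) in the left half and (490,207) in the right half. I'll measure that offset.

Run:
```python
from h import *
s=arm.read_state();p=s["position"];r={}
for n,o,sz in(("scene",(140,50),0),("top",(90,230),1)):
    g=cv2.imread("pics/g2.png"); g=g[:,:392] if sz==0 else g[:,392:]
    K,R,t=cam(n); c0=np.r_[p[:2]-0*ex,p[2]+20]
    q=proj(n,c0); dep=(R@c0+t)[2]; rad=K[0,0]*23/dep
    print(n,"pred",q,"rad",rad,"crop px",(q-o)*2.8,rad*2.8)
    h=g.astype(int); m=((h[...,2]-h[...,0]>14)&(h[...,2]<110)).astype(np.uint8)
    x0,y0,x1,y1=((110,90,200,180) if sz==0 else (60,140,150,225))
    w=np.zeros_like(m);w[y0:y1,x0:x1]=m[y0:y1,x0:x1]
    w=cv2.morphologyEx(w,cv2.MORPH_OPEN,np.ones((3,3)))
    c=max(cv2.findContours(w,0,1)[0],key=cv2.contourArea); x,y,W,H=cv2.boundingRect(c); print("blob crop",x,y,x+W,y+H,cv2.contourArea(c))
```

```text
scene pred [199.24931923  96.19639663] rad 11.607080887009712 crop px [165.89809384 129.34991056] 32.49982648362719
blob crop 110 90 137 121 594.5
top pred [125.12674794 291.11250187] rad 13.25896056677237 crop px [ 98.35489424 171.11500525] 37.12508958696263
blob crop 80 185 128 206 613.0
```

Request:
servo_tool(rows=[[[40,-1,-45,0,0,0,0],[40,-2,-95,0,0,0,0],[40,-3,-145,0,0,0,0],[40,-3,-195,0,0,0,0],[40,-3,-245,0,0,0,0],[40,-3,-290,0,0,0,0],[40,-3,-325,0,0,0,0],[40,-3,-341,0,0,0,0],[40,-3,-341,0,0,0,0],[40,-3,-341,20,0,0,0]]])

```text
clock: 10.1
position: [533.6, -9.1, 177.9]
ee_rot: [-0.084, 0.996, 0.0, 0.001]
contact_force: [-0.5, -0.7, -2.0]
gripper_width: 43.6
grasp_force: 61.2
```

Run:
```python
from h import *
st();s=arm.read_state();print(s["gripper_width"],s["grasp_force"])
```

```text
t 10.1 box xyz -55.6 0.2 177.9 rot [-0.084  0.996  0.     0.001] F box [-0.6, -0.6, -2.0]
43.62014629733497 61.15488052368164
```

Now down to TCP z of about 84.

Request:
servo_tool(rows=[[[40,0,0,30,0,0,0],[40,0,0,60,0,0,0],[40,0,0,80,0,0,0],[40,0,0,88,0,0,0],[40,0,0,91,0,0,0],[40,0,0,93,0,0,0],[40,0,0,93,0,0,0]]])

```text
clock: 10.98
position: [533.1, -9.8, 84.9]
ee_rot: [-0.084, 0.996, 0.0, 0.001]
contact_force: [0.1, 0.4, -1.0]
gripper_width: 43.7
grasp_force: 61.2
```

Run:
```python
from h import *
st()
```

```text
t 10.975 box xyz -56.3 -0.4 84.9 rot [-0.084  0.996  0.     0.001] F box [0.2, 0.3, -1.0]
```

Request:
servo_tool(rows=[[[40,0,0,2,0,0,0],[40,0,0,4,0,0,0],[40,0,0,4,0,0,0],[40,0,0,4,0,0,0]]])

```text
clock: 11.48
position: [533.8, -9.8, 81.0]
ee_rot: [-0.084, 0.996, 0.0, 0.001]
contact_force: [2.1, -0.8, 2.7]
gripper_width: 43.6
grasp_force: 61.2
```

Run:
```python
from h import *
st()
```

```text
t 11.475 box xyz -55.6 -0.5 81.0 rot [-0.084  0.996  0.     0.001] F box [1.9, -1.1, 2.7]
```

Request:
servo_tool(rows=[[[40,-1,0,1,0,0,0],[40,-2,0,2,0,0,0],[40,-2,0,2,0,0,0],[40,-2,0,2,0,0,0]]])

```text
clock: 11.98
position: [535.9, -9.4, 79.1]
ee_rot: [-0.084, 0.996, 0.0, 0.001]
contact_force: [1.9, 0.4, 4.9]
gripper_width: 43.8
grasp_force: 61.4
```

Run:
```python
from h import *
st()
```

```text
t 11.975 box xyz -53.5 -0.5 79.1 rot [-0.084  0.996  0.     0.001] F box [2.0, 0.1, 4.9]
```

Request:
servo_tool(rows=[[[40,0,0,1,0,0,0],[40,-1,0,2,0,0,0],[40,-1,0,2,0,0,0],[40,-1,0,2,0,0,0]]])

```text
clock: 12.48
position: [536.3, -9.4, 78.5]
ee_rot: [-0.084, 0.996, -0.0, 0.001]
contact_force: [-2.8, 1.7, 15.1]
gripper_width: 43.6
grasp_force: 62.5
```

Run:
```python
from h import *
st()
```

```text
t 12.475 box xyz -53.1 -0.5 78.5 rot [-0.084  0.996 -0.     0.001] F box [-2.5, 2.1, 15.1]
```

Request:
servo_tool(rows=[[[40,0,0,-1,0,0,0],[40,0,0,-1,0,0,0],[46,0,0,-1,0,0,0],[48,0,0,-1,0,0,0],[52,0,0,-1,0,0,0],[58,0,0,-1,0,0,0],[64,0,0,-1,0,0,0],[64,0,0,-1,0,0,0]]])

```text
clock: 13.48
position: [535.7, -9.4, 77.2]
ee_rot: [-0.084, 0.996, 0.0, -0.0]
contact_force: [-0.7, -0.0, 0.2]
gripper_width: 64.1
grasp_force: 0.0
```

Run:
```python
from h import *
st()
```

```text
t 13.475 box xyz -53.7 -0.5 77.2 rot [-0.084  0.996  0.    -0.   ] F box [-0.7, 0.1, 0.2]
```

Request:
servo_tool(rows=[[[64,0,0,-10,0,0,0],[64,0,0,-30,0,0,0],[64,0,0,-60,0,0,0],[64,0,0,-100,0,0,0],[64,20,0,-130,0,0,0],[40,65,0,-130,0,0,0],[10,110,0,-130,0,0,0],[0,135,0,-130,0,0,0],[0,140,0,-130,0,0,0],[0,140,0,-130,0,0,0]]])

```text
clock: 14.72
position: [398.3, -32.7, 208.1]
ee_rot: [-0.084, 0.996, 0.0, 0.001]
contact_force: [-0.4, -0.1, -0.2]
gripper_width: 0.0
grasp_force: 0.0
```

Run:
```python
from h import *
st()
A=arm.get_image("scene")[120:320,200:430,::-1];B=arm.get_image("top")[140:340,220:400,::-1]
cv2.imwrite("pics/p.png",cv2.resize(np.hstack([A,B]),None,fx=1.9,fy=1.9,interpolation=2))
```

```text
t 14.725 box xyz -193.0 -0.4 208.1 rot [-0.084  0.996  0.     0.001] F box [-0.5, 0.0, -0.2]
```

View pics/p.png

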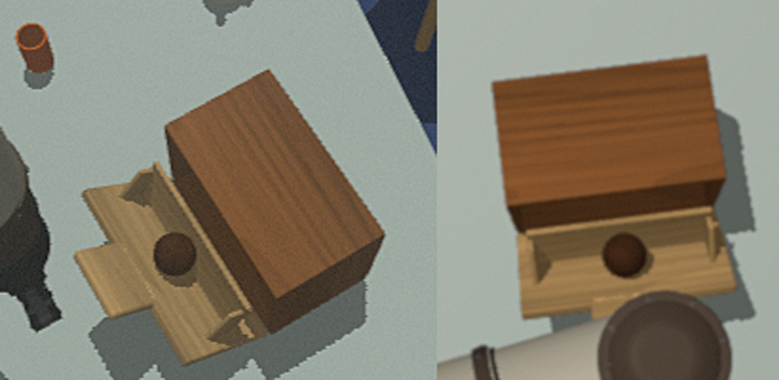

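The ball is seated mid-groove, at (175,254) and (625,254), and the front is fully down. Now I lower the closed fingers in front of the tab and push it shut.

Request:
servo_tool(rows=[[[0,10,0,45,0,0,0],[0,5,0,85,0,0,0],[0,0,0,96,0,0,0],[0,-12,0,96,0,0,0],[0,-22,0,95,0,0,0],[0,-32,0,93,0,0,0],[0,-41,0,86,0,0,0],[0,-50,0,78,0,0,0],[0,-58,0,72,0,0,0],[0,-66,0,66,0,0,0]]])

```text
clock: 16.08
position: [457.0, -23.0, 141.5]
ee_rot: [-0.083, 0.997, -0.001, -0.007]
contact_force: [-13.8, -1.1, 10.2]
gripper_width: 0.0
grasp_force: 6.6
```

Request:
servo_tool(rows=[[[0,-8,0,-5,0,0,0],[0,-16,0,-10,0,0,0],[0,-24,0,-15,0,0,0],[0,-32,0,-19,0,0,0],[0,-40,0,-23,0,0,0],[0,-48,0,-26,0,0,0],[0,-56,0,-29,0,0,0],[0,-64,0,-31,0,0,0],[0,-72,0,-33,0,0,0],[0,-79,0,-35,0,0,0]]])

```text
clock: 17.32
position: [541.2, -8.4, 176.1]
ee_rot: [-0.084, 0.996, 0.0, -0.0]
contact_force: [-2.8, -0.2, 0.1]
gripper_width: -0.0
grasp_force: 1.1
```

Run:
```python
from h import *
st()
```

```text
t 17.325 box xyz -48.0 -0.4 176.1 rot [-0.084  0.996  0.    -0.   ] F box [-2.8, 0.3, 0.1]
```

Request:
servo_tool(rows=[[[0,-6,0,-1,0,0,0],[0,-12,0,-1,0,0,0],[0,-17,0,-1,0,0,0],[0,-21,0,-1,0,0,0],[0,-24,0,-1,0,0,0],[0,-26,0,-1,0,0,0],[0,-27,0,-1,0,0,0],[0,-27,0,-1,0,0,0]]])

```text
clock: 18.32
position: [567.4, -4.0, 177.3]
ee_rot: [-0.084, 0.996, 0.0, 0.0]
contact_force: [-1.7, -0.4, 0.6]
gripper_width: -0.3
grasp_force: 0.7
```

Run:
```python
from h import *
st()
```

```text
t 18.325 box xyz -21.5 -0.4 177.3 rot [-0.084  0.996  0.     0.   ] F box [-1.8, -0.1, 0.6]
```

Request:
servo_tool(rows=[[[0,-1,0,0,0,0,0],[0,-2,0,0,0,0,0],[0,-3,0,0,0,0,0],[0,-3,0,0,0,0,0]]])

```text
clock: 18.82
position: [567.3, -4.1, 177.3]
ee_rot: [-0.084, 0.996, -0.0, -0.003]
contact_force: [-8.5, -0.1, 6.9]
gripper_width: 0.2
grasp_force: 4.7
```

Run:
```python
from h import *
st()
```

```text
t 18.825 box xyz -21.6 -0.5 177.3 rot [-0.084  0.996 -0.    -0.003] F box [-8.4, 1.3, 6.9]
```

Request:
servo_tool(rows=[[[0,-1,0,0,0,0,0],[0,-2,0,0,0,0,0],[0,-3,0,0,0,0,0],[0,-3,0,0,0,0,0]]])

```text
clock: 19.32
position: [567.2, -4.1, 177.3]
ee_rot: [-0.083, 0.996, -0.0, -0.007]
contact_force: [-17.8, 1.7, 10.9]
gripper_width: 0.2
grasp_force: 8.4
```

Run:
```python
from h import *
st()
```

```text
t 19.325 box xyz -21.7 -0.5 177.3 rot [-0.083  0.996 -0.    -0.007] F box [-17.2, 4.6, 10.9]
```

Request:
servo_tool(rows=[[[0,8,0,0,0,0,0],[0,20,0,0,0,0,0],[0,60,0,-30,0,0,0],[0,110,0,-60,0,0,0],[0,160,20,-60,0,0,0],[0,190,50,-60,0,0,0],[0,190,100,-60,0,0,0],[0,190,130,-60,0,0,0],[0,190,130,-60,0,0,0]]])

```text
clock: 20.45
position: [364.0, 94.9, 237.6]
ee_rot: [-0.086, 0.996, 0.001, 0.001]
contact_force: [-0.2, 0.7, -0.0]
gripper_width: -0.3
grasp_force: 0.0
```

Run:
```python
from h import *
st()
A=arm.get_image("scene")[60:320,190:440,::-1];B=arm.get_image("top")[130:390,120:400,::-1]
cv2.imwrite("pics/f.png",cv2.resize(np.hstack([A,B]),None,fx=1.5,fy=1.5,interpolation=2))
```

```text
t 20.45 box xyz -205.4 131.1 237.6 rot [-0.086  0.996  0.001  0.001] F box [-0.1, 0.7, -0.0]
```

View pics/f.png

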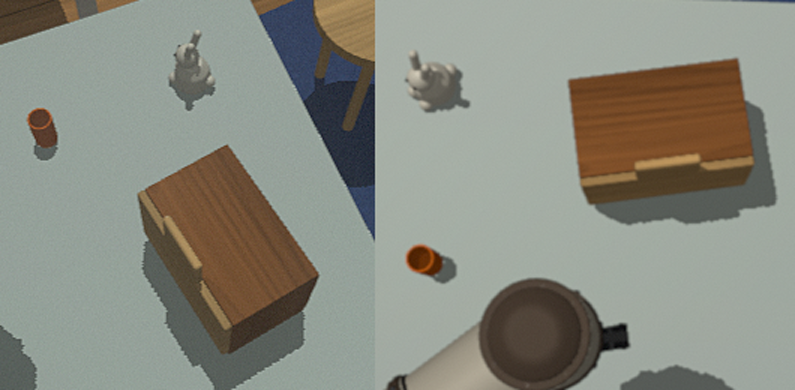

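The front is flush with the box top with no gap, at (170,240) and (668,165). The ball is inside, and the rabbit and cup are undisturbed.

```bash
python3 -c "
from bench import arm
print(arm.job_done())"
```

```text
the job is handed in; nothing more can be done
None
```

The wooden ball is in the groove and the box front is fully shut; the rabbit, sippy cup and pacifier clip were never touched, and I handed the job in at about 20 s of the 67 s allowed.

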